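# Set the coffee grinder to its third click

## Task

Set the coffee grinder's coarseness dial to the third click, counted clockwise from the finest setting (the long mark is the finest, click zero), and let go of it. Leave the pepper mill standing where it is.

Things in the scene. Friction and masses are not known exactly. Their poses are not given: they have to be found in the camera images.
- grind_dial (a joint): Angle of the grinder's dial, rad, growing clockwise seen from above. 8 settings with a detent click at each, 0.419 rad apart: 0 finest (end stop), 0.419, 0.838, 1.257 (third click) ... 2.932 coarsest (end stop). Starts at setting 0, 1 or 2. Let go, it settles into the nearest click; turning over a click takes about 0.1 N m.
- dial_grip (a point): On the dial's upright axis, at the top of its wing grip, 123 mm above the worktop; turns with the dial. The wing is a black bar 50 mm long (along this x), 12 thick, 26 high, on a grey skirt 60 mm across whose top is 24 mm below this point. +x is the pointer (white line on the wing, white tooth on the skirt): it stands at the mark of the present setting. z up.
- grinder: Coffee grinder, fixed: aluminium box 226 x 136 mm, black deck 85 mm high. Origin: centre of underside; +x to its rear. Dial axis at x -60 mm, y 0. Raised steel marks on the deck round the dial's front, 34 mm or more from its axis: the long one (18 mm) is setting 0, seven short ones (8 mm) follow clockwise. Hopper with black lid at x +62 mm: 91 mm across, its top 140 mm high.
- pepper_mill: Bystander: dark wooden pepper mill, 58 mm across, 170 mm tall, standing to the left or right of the grinder's rear half (a wind-up kitchen timer, also a round thing that turns, stands on the other side). Origin at the centre of its underside, z up.

How it is judged:
By the outcome, as a careful person would: the job done as asked, in the order asked, and still so for the second after the job is handed in, with the robot touching nothing.
It also fails if it takes over 35 s, if anything falls off the work surface, if the arm or the gripper's body presses on something with over 40 N, if the wrist force passes 120 N, or if a joint passes its speed limit or range.

## Robot

A 6-joint arm with a two-finger parallel gripper is mounted at the origin on a cart in front of the work surface, level with it; the furniture and walls round the work are solid. World frame = base frame: x ahead of the robot, y to its left, z up, the work surface at z = 0. Lengths are in m, angles in rad, forces in N, time in s.
With the tool pointing down it reaches from about 0.4 to 0.825 m from the base axis. Payload 7 kg.
Tool frame: the origin (TCP) lies at the very end of the fingers, on their centre line; the grasp point (between the pads) lies grasp_offset behind it (grasp_offset is the distance from the TCP to the grasp point, in m); z points along the fingers, y is the line along which they close (so a half turn about z gives the same grasp; the last joint's range is limited). The gripper opens to 88 mm and grips with 3 to 60 N. Pads are 19 mm wide; open, the fingers measure 130 mm over their backs; the gripper's body (78 mm by 193 mm) begins 47 mm behind the grasp point.
Start: joints at [1.582, 0.359, 0.012, 0, -1.224, -0.288], TCP at [0.184, 0.649, 0.227] pointing down, gripper open.
Joint ranges: [-3.07, 3.07], [-1.43, 2.12], [-1.02, 1.25], [-3.03, 1.67], [-3.05, -0], [-3.03, 3.03]. Speed limits (rad/s): [2.39, 2.39, 3.01, 3.14, 3.14, 3.14].

## Interface

Orientations are given as a 3x3 rotation matrix whose columns are the frame's x, y, z axes.
In Python, from station import observe, capture, sign_off, look_for, cut_out, pinpoint, grasp_offset gives the robot as it stands. The module is installed in compiled form; this text tells all that it offers.
- The arm moves only by the tool play_rows, never from a script. Its argument "moves" is a list that holds one entry, the list of rows, each a list of 7 numbers: the opening, from -1 (shut) to 1 (fully open), so that 0 is half open, then the shift along the tool's x, y, z in mm, then the turn, a rotation vector about the tool's x, y, z in rad. A call has 1 to 5 rows; each row is the pose to reach, as a shift and turn from the pose commanded when the call began, along the tool's axes at that moment; what a row does not reach only later rows make up. A row lasts 1/10 s, in which the tool goes at most 50 mm and 8.59 degrees, less where a joint would pass 70% of its speed; a pose out of reach is approached as far as the arm can. A call with a gripper value outside its range is refused whole. The fingers move at their own pace and stop on an object; "newtons" is the grip in N (left out, the last holds). Time passes only in rows, so rows that repeat a pose let the fingers close. It gives the time, the measured TCP pose, the force, the opening and the grip force at its end, in the units of the state.
- observe(): the state, without advancing time (a new reading comes with each control period).
- capture(name): name is "scene" or "top" or "wrist"; returns a dict with "pixels" (420x560x3 uint8, red, green, blue), "range_z" (420x560 float32, m along the optical axis (not along the pixel's ray), 0 where there is no reading), "vfov" (degrees; the focal length in pixels is half the picture's height over the tangent of half this angle, whatever the lens; pixels are square), "cx", "cy" (the principal point, pixels), "R" (3x3) and "t" (3): a world point X has camera coordinates R X + t; the wrist camera has in their place "mount" (4x4, takes a point from camera to tool coordinates, whose origin is the TCP and whose axes are the flange's). Camera axes: x right, y down, z forward; pixel columns grow to the right and rows downward; lengths in m; the calibration is good to about 2 mm. A picture is of the moment at which its call begins: read the wrist's pose just before it.
- sign_off(): hands the job in; it is judged then, once.
Trained networks look in the newest picture that a camera, given by its name, has taken for a name from the list of things; names that differ only in an ending like _2 or _b are one class to them, and where a whole thing is asked for, a point or a joint stands for the part that bears it (a point fixed in the world has none). Each returns a list of dicts, best first, with "conf" (0 to 1); they miss things now and then, are a little off and sometimes report something else, mostly with a low value. They report only what shows in the picture. A call takes as long as a camera call.
- look_for(camera, target): "position" ([column, row] in pixels, amid what is visible of it).
- cut_out(camera, target): "pixels" (420x560 bool, what is visible of it) and "position" ([column, row] in pixels, amid what is visible of it).
- pinpoint(camera, target): "position" ([column, row] in pixels: a listed point, or the origin of a listed thing).
The state is a dict: "t": time; "joint_pos": joint angles; "joint_vel": joint speeds; "tau": joint torques, N m; "eef_pos": TCP position; "orientation": TCP orientation; "wrist_force": force on the tool from outside, world axes, zero at the start; "ft_torque": the same for the moment, N m; "gripper_width": finger opening in m; "grip_force": force on a finger pad.
Only numpy, scipy, OpenCV 4.12 (cv2) and the standard library are available. Lean on these libraries where they do the work, as an engineer would, in place of code of your own. Each camera call takes 0.05 s, during which the arm holds its last target. There are 200 camera calls.

## Working session

There is one attempt and no reset: what is moved stays moved. The work goes in short steps, Python scripts to look and compute and a tool call to move; the robot and the scene stay as the last step left them, time stands still between calls to the robot, and variables do not carry over. Pictures are saved under pics/ and viewed, at most 10 in all, crops included, and the job is handed in when it is done.

Besides the shell and the picture viewer there is one more tool, called after ">>>" by a JSON object that holds its "fn" and its "kwargs", one argument or row to a line. play_rows: Moves the arm, as the interface text tells. Its arguments: {"type":"object","properties":{"moves":{"type":"array"},"newtons":{"type":"number"}},"required":["moves"]}

```bash
mkdir -p pics
cat > h.py <<'E'
import numpy as np, cv2
from station import *
def cam(name):
    s=observe(); c=capture(name); c['f']=210/np.tan(np.radians(c['vfov'])/2)
    if name=='wrist':
        M=np.array(c['mount']); Rt=np.array(s['orientation']).reshape(3,3); p=np.array(s['eef_pos'])
        Rcw=Rt@M[:3,:3]; tcw=Rt@M[:3,3]+p
    else:
        R=np.array(c['R']); Rcw=R.T; tcw=-R.T@np.array(c['t'])
    c['Rcw']=Rcw; c['tcw']=tcw; return c
def ray(c,u,v): return c['Rcw']@np.array([(u-c['cx'])/c['f'],(v-c['cy'])/c['f'],1])
def at_z(c,u,v,z):
    d=ray(c,u,v); return c['tcw']+d*(z-c['tcw'][2])/d[2]
def cloud(c):
    v,u=np.mgrid[:420,:560]; Z=c['range_z']
    P=np.stack([(u-c['cx'])/c['f']*Z,(v-c['cy'])/c['f']*Z,Z],-1)@c['Rcw'].T+c['tcw']
    P[Z==0]=np.nan; return P
def save(c,n): cv2.imwrite(f'pics/{n}.png',c['pixels'][...,::-1])
E
python3 - <<'E'
from h import *
print(grasp_offset)
s=observe();print({k:np.round(s[k],3).tolist() for k in s})
for n in ['top','scene']:
    c=cam(n); save(c,n); P=cloud(c); print(n,c['tcw'])
    for t,z in [('dial_grip',.123),('grinder',0),('pepper_mill',0)]:
        for r in pinpoint(n,t)[:2]:
            u,v=r['position']; print(t,round(r['conf'],2),np.round([u,v]),np.round(at_z(c,u,v,z),4))
        for r in look_for(n,t)[:2]:
            u,v=r['position']; print('  look',round(r['conf'],2),np.round([u,v]),np.round(P[int(v),int(u)],4))
a=cv2.imread('pics/top.png');b=cv2.imread('pics/scene.png')
E
```

```text
0.0188
{'t': 0.0, 'joint_pos': [1.582, 0.359, 0.011, -0.0, -1.224, -0.288], 'joint_vel': [0.001, 0.001, -0.0, -0.0, 0.001, 0.001], 'tau': [-0.0, -58.271, 29.305, 6.997, 0.007, -0.0], 'eef_pos': [0.184, 0.649, 0.226], 'orientation': [[0.962, -0.273, -0.0], [-0.273, -0.962, -0.002], [0.0, 0.002, -1.0]], 'wrist_force': [0.203, -0.327, -0.043], 'ft_torque': [-0.024, -0.013, 0.018], 'grip_force': 0.0, 'gripper_width': 0.088}
top [0.46515649 0.01035743 0.94473753]
dial_grip 0.58 [280. 222.] [0.582  0.0085 0.123 ]
  look 0.96 [277. 226.] [0.5746 0.0134 0.1234]
grinder 0.93 [288. 208.] [ 0.6305 -0.0082  0.    ]
  look 0.73 [287. 202.] [ 0.6287 -0.0055  0.0871]
pepper_mill 0.93 [245. 155.] [0.7467 0.0851 0.    ]
  look 0.67 [241. 145.] [0.7239 0.0815 0.1478]
scene [0.10622199 0.57836005 0.46564016]
dial_grip 0.83 [293. 192.] [0.5777 0.008  0.123 ]
  look 0.57 [292. 207.] [0.5719 0.0203 0.0998]
grinder 0.83 [276. 235.] [ 0.6347 -0.005   0.    ]
  look 0.59 [278. 217.] [0.5793 0.0534 0.0867]
```

View pics/top.png

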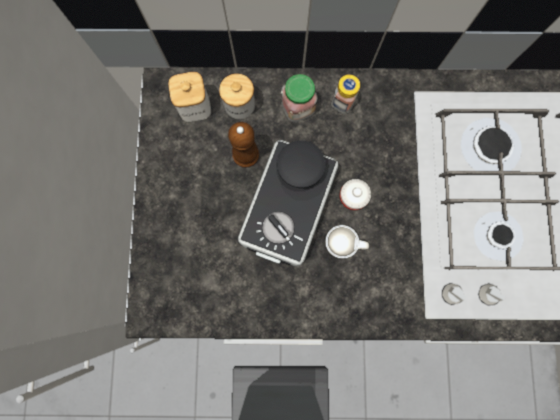

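View pics/scene.png

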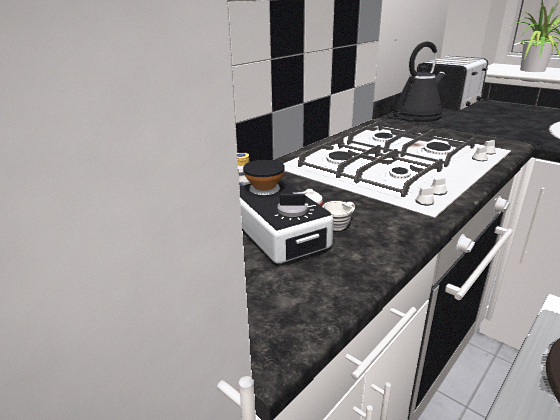

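Run:
```python
from h import *
c=cam('top'); P=cloud(c)
a=c['pixels'][120:280,210:370,::-1]
cv2.imwrite('pics/crop.png',cv2.resize(a[60:150,20:110],None,fx=6.6,fy=6.6,interpolation=cv2.INTER_CUBIC))
# obstacles: tall cells
w=cam('wrist'); save(w,'w0')
for n,Q in (('top',P),('scene',cloud(cam('scene')))):
    q=Q.reshape(-1,3); q=q[~np.isnan(q[:,0])]; q=q[(q[:,1]>.2)]
    for z0,z1 in ((-.5,-.05),(.03,.3),(.3,.6),(.6,1.),(1.,3)):
        k=q[(q[:,2]>z0)&(q[:,2]<z1)]
        if len(k): print(n,z0,z1,len(k),np.round(np.percentile(k,[1,50,99],axis=0),2).tolist())
# grinder deck axis
q=P.reshape(-1,3); k=(q[:,2]>.075)&(q[:,2]<.095)&(abs(q[:,0]-.63)<.15)&(abs(q[:,1])<.15)
print(cv2.minAreaRect((q[k][:,:2]*1000).astype(np.float32)))
k=(q[:,2]>.112)&(q[:,2]<.135)&(np.hypot(q[:,0]-.578,q[:,1]-.008)<.04)
r=cv2.minAreaRect((q[k][:,:2]*1000).astype(np.float32));print('wing',r,k.sum(),q[k].mean(0))
k=(q[:,2]>.088)&(q[:,2]<.135)&(np.hypot(q[:,0]-.578,q[:,1]-.01)<.045)
print('skirt',cv2.minEnclosingCircle((q[k][:,:2]*1000).astype(np.float32)),np.median(q[k],axis=0))
```

```text
top -0.5 -0.05 5378 [[0.29, 0.36, -0.4], [0.61, 0.38, -0.11], [0.96, 0.42, -0.05]]
top 0.03 0.3 33006 [[0.29, 0.21, 0.03], [0.67, 0.38, 0.18], [0.95, 0.42, 0.3]]
top 0.3 0.6 10495 [[0.35, 0.38, 0.3], [0.69, 0.38, 0.34], [0.89, 0.38, 0.4]]
scene -0.5 -0.05 758 [[0.38, 0.2, -0.16], [0.38, 0.23, -0.1], [0.38, 0.29, -0.07]]
scene 0.03 0.3 31422 [[0.28, 0.39, 0.12], [0.32, 0.47, 0.25], [0.32, 0.56, 0.3]]
scene 0.3 0.6 69532 [[0.32, 0.39, 0.3], [0.32, 0.48, 0.39], [0.32, 0.55, 0.46]]
((643.200439453125, 25.889694213867188), (203.96522521972656, 222.66928100585938), 69.98675537109375)
wing ((575.0406494140625, 12.487706184387207), (49.02259063720703, 11.907922744750977), 40.0151252746582) 178 [0.57493108 0.01284722 0.12312741]
skirt ((578.33203125, 10.785091400146484), 44.436710357666016) [0.57394832 0.01321047 0.09985068]
```

View pics/crop.png

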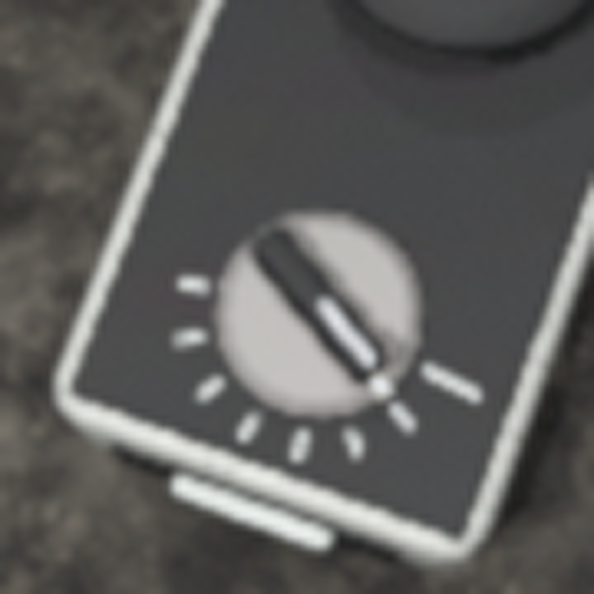

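View pics/w0.png

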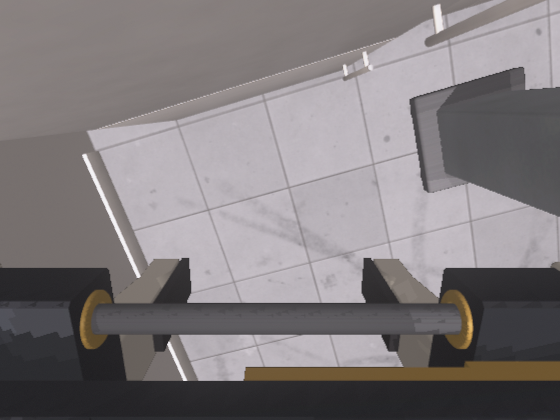

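```bash
cat >> h.py <<'E'
def rel(x,y,z,yaw=None):
    "shift in mm / turn about tool z from the present pose to the given TCP pose (tool down)"
    s=observe(); R=np.array(s['orientation']).reshape(3,3); p=np.array(s['eef_pos'])
    cur=np.arctan2(R[1,0],R[0,0]); d=0 if yaw is None else (np.radians(yaw)-cur+np.pi)%(2*np.pi)-np.pi
    return np.round(R.T@(np.array([x,y,z])-p)*1000,1), round(-d,3)
E
python3 - <<'E'
from h import *
q=cloud(cam('scene')).reshape(-1,3); k=q[(q[:,0]<.314)&(q[:,0]>.2)&(q[:,1]>.37)]
print(len(k)); 
if len(k): print(k.min(0),k.max(0))
q=cloud(cam('top')).reshape(-1,3); k=q[(q[:,0]<.314)&(q[:,0]>.1)&(q[:,1]>.34)&(q[:,2]>-.1)]
print(len(k)); 
if len(k): print(k.min(0),k.max(0))
for w in [(.19,.5,.28,0),(.21,.36,.3,20),(.24,.32,.3,45),(.3,.27,.3,70),(.4,.15,.28,50)]: print(w,rel(*w))
E
```

```text
842
[0.279872   0.41441416 0.14378466] [0.31386906 0.42689234 0.18934599]
621
[ 0.27873289  0.41376731 -0.09191208] [0.30577112 0.42568437 0.19185038]
(0.19, 0.5, 0.28, 0) (array([ 46.1, 142.1, -53.4]), np.float64(-0.277))
(0.21, 0.36, 0.3, 20) (array([103.6, 271.3, -73.4]), np.float64(-0.626))
(0.24, 0.32, 0.3, 45) (array([143.4, 301.6, -73.4]), np.float64(-1.062))
(0.3, 0.27, 0.3, 70) (array([214.8, 333.3, -73.4]), np.float64(-1.499))
(0.4, 0.15, 0.28, 50) (array([343.8, 421.4, -53.4]), np.float64(-1.149))
```

>>> {"fn": "play_rows", "kwargs": {
  "moves": [
    [[1,16,45,-25,0,0,-0.1],[1,32,90,-50,0,0,-0.2],[1,50,142,-70,0,0,-0.3],[1,68,190,-73,0,0,-0.42],[1,85,230,-73,0,0,-0.55]]
  ]
}}

```text
t: 1.45
eef_pos: [0.2023, 0.4137, 0.3002]
orientation: [[0.961, 0.275, 0.0], [0.275, -0.961, 0.002], [0.001, -0.002, -1.0]]
wrist_force: [-0.1, -0.9, 0.9]
gripper_width: 0.0877
grip_force: 0.0
```

Run:
```python
from h import *
s=observe();print(np.round(s['eef_pos'],3),np.round(s['joint_pos'],2),s['t'],s['wrist_force'])
for w in [(.21,.36,.3,20),(.24,.32,.3,45),(.3,.27,.3,70),(.4,.15,.28,50)]: print(w,rel(*w))
```

```text
[0.202 0.414 0.3  ] [ 1.55 -0.05 -0.31  0.   -1.3   0.3 ] 1.45 [-0.11290101 -0.8871493   0.92189158]
(0.21, 0.36, 0.3, 20) (array([-7.4, 53.8,  0.1]), np.float64(-0.071))
(0.24, 0.32, 0.3, 45) (array([ 10.4, 100.5,   0. ]), np.float64(-0.507))
(0.3, 0.27, 0.3, 70) (array([ 54.4, 165. ,  -0. ]), np.float64(-0.943))
(0.4, 0.15, 0.28, 50) (array([117.5, 308. ,  19.7]), np.float64(-0.594))
```

>>> {"fn": "play_rows", "kwargs": {
  "moves": [
    [[1,-7,40,0,0,0,-0.13],[1,2,75,0,0,0,-0.27],[1,15,110,0,0,0,-0.41],[1,35,138,0,0,0,-0.55],[1,60,170,0,0,0,-0.65]]
  ]
}}

```text
t: 1.95
eef_pos: [0.3062, 0.2667, 0.3]
orientation: [[0.598, 0.802, 0.001], [0.802, -0.598, 0.002], [0.003, -0.001, -1.0]]
wrist_force: [0.3, 1.6, 0.6]
gripper_width: 0.0878
grip_force: 0.0
```

Run:
```python
from h import *
s=observe();print(np.round(s['eef_pos'],3),np.round(s['joint_pos'],2),s['t'],s['wrist_force'])
for w in [(.3,.26,.3,60),(.4,.15,.28,50),(.5,.05,.28,40),(.575,.0125,.25,40)]: print(w,rel(*w))
```

```text
[0.306 0.267 0.3  ] [ 1.21 -0.15 -0.4  -0.   -1.32  1.29] 1.95 [0.3383346  1.56376193 0.59460987]
(0.3, 0.26, 0.3, 60) (array([-9.1, -1. ,  0. ]), np.float64(-0.117))
(0.4, 0.15, 0.28, 50) (array([-37.6, 144.9,  19.8]), np.float64(0.058))
(0.5, 0.05, 0.28, 40) (array([-58. , 284.9,  19.7]), np.float64(0.232))
(0.575, 0.0125, 0.25, 40) (array([-43.4, 367.4,  49.6]), np.float64(0.232))
```

>>> {"fn": "play_rows", "kwargs": {
  "moves": [
    [[1,-12,48,5,0,0,0],[1,-25,96,12,0,0,0.02],[1,-38,145,20,0,0,0.06],[1,-45,192,20,0,0,0.12],[1,-52,240,20,0,0,0.18]]
  ]
}}

```text
t: 2.45
eef_pos: [0.4669, 0.0794, 0.2795]
orientation: [[0.738, 0.675, 0.001], [0.675, -0.738, 0.001], [0.001, 0.0, -1.0]]
wrist_force: [0.4, 1.9, 1.2]
gripper_width: 0.0873
grip_force: 0.0
```

Run:
```python
from h import *
s=observe();print(np.round(s['eef_pos'],3),np.round(s['joint_pos'],2),s['t'],s['wrist_force'])
for w in [(.5,.05,.28,40),(.575,.0125,.25,40)]: print(w,rel(*w))
```

```text
[0.467 0.079 0.28 ] [ 0.59 -0.01 -0.33 -0.   -1.26  1.73] 2.45 [0.40505373 1.93741047 1.18215703]
(0.5, 0.05, 0.28, 40) (array([ 4.6, 44. , -0.5]), np.float64(0.043))
(0.575, 0.0125, 0.25, 40) (array([ 34.6, 122.3,  29.6]), np.float64(0.043))
```

>>> {"fn": "play_rows", "kwargs": {
  "moves": [
    [[1,10,42,5,0,0,0.04],[1,22,82,15,0,0,0.043],[1,34,122,29,0,0,0.043],[1,34.6,122.3,29,0,0,0.043],[1,34.6,122.3,29,0,0,0.043]]
  ]
}}

```text
t: 2.95
eef_pos: [0.5743, 0.0139, 0.2489]
orientation: [[0.766, 0.643, -0.002], [0.643, -0.766, -0.001], [-0.002, -0.001, -1.0]]
wrist_force: [-0.5, -0.8, 0.3]
gripper_width: 0.0878
grip_force: 0.0
```

Run:
```python
from h import *
s=observe();print(np.round(s['eef_pos'],3),np.round(s['joint_pos'],2),s['t'],s['wrist_force'])
c=cam('wrist'); save(c,'w1'); P=cloud(c); q=P.reshape(-1,3)
k=(q[:,2]>.112)&(q[:,2]<.135)&(np.hypot(q[:,0]-.575,q[:,1]-.0125)<.04)
print('wing',cv2.minAreaRect((q[k][:,:2]*1000).astype(np.float32)),k.sum(),q[k].mean(0) if k.any() else 0)
for r in pinpoint('wrist','dial_grip')[:2]: print(r['conf'],r['position'],at_z(c,*r['position'],.123))
for w in [(.575,.0125,.103,40)]: print(w,rel(*w))
```

```text
[0.574 0.014 0.249] [ 0.36  0.18 -0.18 -0.   -1.21  1.9 ] 2.95 [-0.48838811 -0.82717599  0.33157395]
wing ((579.1781005859375, 11.435670852661133), (49.216121673583984, 11.569676399230957), 39.97346878051758) 780 [0.58001102 0.01238056 0.1222206 ]
0.93 [283.3, 206.7] [0.57943575 0.00870787 0.123     ]
(0.575, 0.0125, 0.103, 40) (array([ -0.7,   2.6, 147.5]), np.float64(0.002))
```

View pics/w1.png

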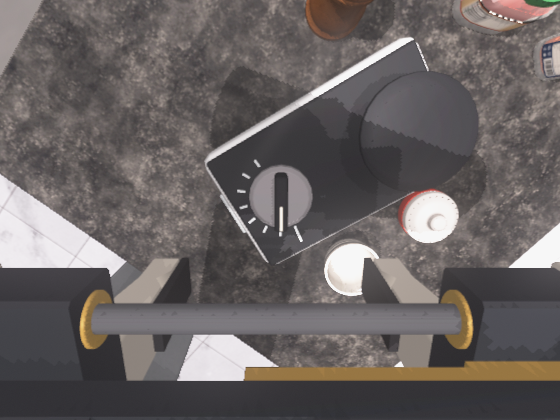

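>>> {"fn": "play_rows", "kwargs": {
  "moves": [
    [[0.3,1,4,35,0,0,0],[0.2,1,4,75,0,0,0],[0.2,1,4,110,0,0,0],[0.2,1,4,135,0,0,0],[0.2,1,4,144,0,0,0]]
  ]
}}

```text
t: 3.55
eef_pos: [0.5757, 0.013, 0.1048]
orientation: [[0.764, 0.645, -0.002], [0.645, -0.764, -0.0], [-0.002, -0.001, -1.0]]
wrist_force: [-0.9, 0.4, -0.1]
gripper_width: 0.055
grip_force: 0.0
```

>>> {"fn": "play_rows", "kwargs": {
  "moves": [
    [[0.2,0,0,0,0,0,0],[-0.5,0,0,0,0,0,0],[-1,0,0,0,0,0,0],[-1,0,0,0,0,0,0],[-1,0,0,0,0,0,0]]
  ],
  "newtons": 8
}}

```text
t: 4.05
eef_pos: [0.5779, 0.0124, 0.107]
orientation: [[0.765, 0.644, 0.001], [0.644, -0.765, 0.0], [0.001, 0.0, -1.0]]
wrist_force: [0.0, -0.1, 0.9]
gripper_width: 0.0261
grip_force: 0.0
```

Run:
```python
from h import *
s=observe();R=np.array(s['orientation']);print(s['eef_pos'],s['t'],'tool force',R.T@s['wrist_force'],s['ft_torque'])
```

```text
[0.57785187 0.01244746 0.10704222] 4.05 tool force [-0.05533781  0.08342754 -0.91135467] [-0.05828664 -0.08944489  0.03130372]
```

Still closing; lower 2 mm and grip.

>>> {"fn": "play_rows", "kwargs": {
  "moves": [
    [[-1,0,0,2,0,0,0],[-1,0,0,2,0,0,0],[-1,0,0,2,0,0,0],[-1,0,0,2,0,0,0],[-1,0,0,2,0,0,0]]
  ],
  "newtons": 8
}}

```text
t: 4.55
eef_pos: [0.578, 0.0117, 0.1042]
orientation: [[0.765, 0.644, 0.001], [0.644, -0.765, -0.001], [-0.0, 0.001, -1.0]]
wrist_force: [3.4, -5.0, -1.2]
gripper_width: 0.012
grip_force: 8.0
```

Run:
```python
from h import *
s=observe();R=np.array(s['orientation']);print(s['eef_pos'],s['t'],s['gripper_width'],s['grip_force'],'tool force',R.T@s['wrist_force'],s['ft_torque'])
```

```text
[0.57802061 0.0117215  0.10418075] 4.55 0.012012592970202456 7.9966530203819275 tool force [-0.59053495  6.02901329  1.19811448] [-1.69015536 -1.25080679  0.01835213]
```

>>> {"fn": "play_rows", "kwargs": {
  "moves": [
    [[-1,0,1,0,0,0,0],[-1,0,1,0,0,0,0.1],[-1,0,1,0,0,0,0.2],[-1,0,1,0,0,0,0.3],[-1,0,1,0,0,0,0.4]]
  ],
  "newtons": 25
}}

```text
t: 5.05
eef_pos: [0.5781, 0.0115, 0.1042]
orientation: [[0.956, 0.292, -0.0], [0.292, -0.956, -0.0], [-0.0, 0.0, -1.0]]
wrist_force: [0.6, -1.7, 0.5]
gripper_width: 0.0117
grip_force: 25.0
```

>>> {"fn": "play_rows", "kwargs": {
  "moves": [
    [[-1,0,0,0,0,0,0.1],[-1,0,0,0,0,0,0.2],[-1,0,0,0,0,0,0.3],[-1,0,0,0,0,0,0.4],[-1,0,0,0,0,0,0.45]]
  ]
}}

```text
t: 5.55
eef_pos: [0.5782, 0.0113, 0.1042]
orientation: [[0.988, -0.153, -0.0], [-0.153, -0.988, -0.0], [-0.0, 0.0, -1.0]]
wrist_force: [0.7, -3.0, 0.2]
gripper_width: 0.0118
grip_force: 25.0
```

>>> {"fn": "play_rows", "kwargs": {
  "moves": [
    [[-1,0,0,0,0,0,0],[-1,0,0,0,0,0,0],[-1,0,0,0,0,0,0]]
  ]
}}

```text
t: 5.85
eef_pos: [0.5781, 0.0113, 0.1042]
orientation: [[0.989, -0.148, -0.0], [-0.148, -0.989, -0.0], [-0.0, 0.0, -1.0]]
wrist_force: [1.4, -3.8, -1.7]
gripper_width: 0.0116
grip_force: 25.0
```

Run:
```python
from h import *
s=observe();R=np.array(s['orientation']);print(s['eef_pos'],s['t'],'yaw',np.degrees(np.arctan2(R[1,0],R[0,0])),'tool force',R.T@s['wrist_force'],s['ft_torque'])
```

```text
[0.57813413 0.01129874 0.10417532] 5.85 yaw -8.511239437347148 tool force [1.91723329 3.60000463 1.74241099] [-1.4894746  -0.70218689  0.12423769]
```

>>> {"fn": "play_rows", "kwargs": {
  "moves": [
    [[-0.5,0,0,0,0,0,0],[0,0,0,0,0,0,0],[0,0,0,0,0,0,0],[0,0,0,0,0,0,0],[0,0,0,0,0,0,0]]
  ]
}}

```text
t: 6.35
eef_pos: [0.5781, 0.0117, 0.1042]
orientation: [[0.989, -0.149, -0.0], [-0.149, -0.989, 0.0], [-0.0, -0.0, -1.0]]
wrist_force: [-0.5, -0.5, 0.5]
gripper_width: 0.0424
grip_force: 0.0
```

>>> {"fn": "play_rows", "kwargs": {
  "moves": [
    [[0,0,0,-15,0,0,0],[0,0,0,-45,0,0,0],[0,0,0,-90,0,0,0],[0,0,0,-130,0,0,0],[0,0,0,-140,0,0,0]]
  ]
}}

```text
t: 6.85
eef_pos: [0.5803, 0.0119, 0.2495]
orientation: [[0.989, -0.149, 0.008], [-0.149, -0.989, 0.001], [0.007, -0.003, -1.0]]
wrist_force: [0.2, 0.4, -0.1]
gripper_width: 0.0439
grip_force: 0.0
```

Run:
```python
from h import *
c=cam('wrist'); P=cloud(c); q=P.reshape(-1,3)
k=(q[:,2]>.112)&(q[:,2]<.135)&(np.hypot(q[:,0]-.577,q[:,1]-.012)<.04)
print('wing',cv2.minAreaRect((q[k][:,:2]*1000).astype(np.float32)),observe()['t'],observe()['wrist_force'],observe()['gripper_width'])
cv2.imwrite('pics/w2.png',cv2.resize(c['pixels'][120:270,180:380,::-1],None,fx=4,fy=4,interpolation=cv2.INTER_CUBIC))
```

```text
wing ((579.3158569335938, 11.697019577026367), (11.343254089355469, 49.380165100097656), 81.68226623535156) 6.9 [ 0.22969117 -0.33975522  1.33614148] 0.04366560670844146
```

View pics/w2.png

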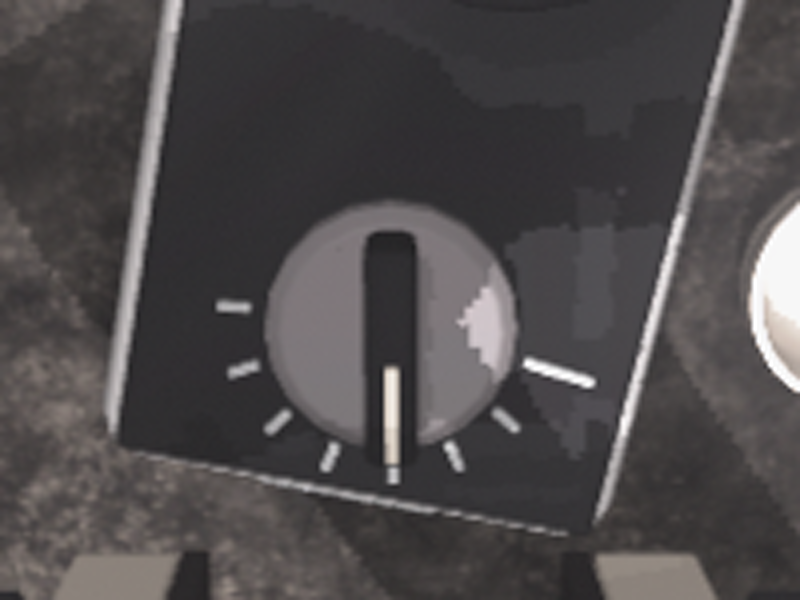

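The pointer (390,465 in the crop) stands at the third short mark clockwise of the long mark (560,373). The wing is turned to -8.3°, which is the third click, and the gripper is clear.

```bash
python3 -c "
from station import *
print(sign_off())"
```

```text
the job is handed in; nothing more can be done
None
```

The grinder's dial was at the first click; I turned it clockwise to the third, let go, lifted the gripper clear, and handed the job in at about 7 s; the arm did not touch the pepper mill.

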